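# Close the tape feeder and hold its tensioner back for threading

### The arm

A 7-joint arm with a two-finger parallel gripper is mounted at the origin on a cart in front of the work surface, level with it; the furniture and walls round the work are solid. World frame = base frame: x ahead of the robot, y to its left, z up, the work surface at z = 0. Lengths are in m, angles in rad, forces in N, time in s.
With the tool pointing down it reaches from about 0.4 to 0.85 m from the base axis. Payload 10.4 kg.
Tool frame: the origin (TCP) lies on the centre line of the jaws, within the pads' length; the fingertips stand 19 mm ahead of it and the grasp point (between the pads) is the TCP; z points along the fingers, y is the line along which they close (so a half turn about z gives the same grasp; the last joint's range is limited). The gripper opens to 87 mm and grips with 3 to 60 N. Pads are 19 mm wide; open, the fingers measure 117 mm over their backs; the gripper's body (75 mm by 190 mm) begins 51 mm behind the grasp point.
Start: joints at [-1.154, 0.332, -0.065, 1.46, 0.022, 1.35, -0.088], TCP at [0.266, 0.566, 0.242] pointing down, gripper open.
Joint ranges: [-2.6, 2.6], [-0.5, 2.12], [-1.47, 1.34], [0.16, 2.42], [-1.27, 4.41], [0.06, 2.06], [-2.6, 2.6]. Speed limits (rad/s): [2.22, 2.22, 2.79, 2.79, 3.14, 3.14, 3.14].

### API

Orientations are given as [roll, pitch, yaw] about the fixed x, y, z axes, in that order (R = Rz(yaw) Ry(pitch) Rx(roll)).
In Python, from rig import env, vision, close_job gives the robot as it stands. The module is installed in compiled form; this text tells all that it offers. Calls block until the motion is done:
- env.move_to(position, orientation): joint-space move of the TCP to a pose.
- env.move_linear(position, rot=None, v=0.15): straight line of the TCP; rot=None keeps the orientation; v is the mean speed in m/s.
- env.goto_joints(angles): joint-space move.
- env.command_gripper(opening, newtons=None): finger opening in m; newtons is the grip in N (None keeps the last); returns when the fingers have stopped.
- env.pause(seconds).
- env.inverse_kinematics(position, orientation): joint angles nearest the present ones, or None.
- env.observe(): the state.
- vision.grab_frame(name): name is "side" or "top"; returns (picture, depth): 420x560x3 uint8, blue, green, red; 420x560 float32, m along the optical axis (not along the pixel's ray), 0 where there is no reading.
- vision.camera_info(name): a dict with "mtx" (3x3 intrinsics, pixels), "dist" ([k1, k2, p1, p2, k3] as OpenCV has them; the pictures are not rectified), "R" (3x3) and "t" (3): a world point X has camera coordinates R X + t. Camera axes: x right, y down, z forward; pixel columns grow to the right and rows downward; lengths in m; the calibration is good to about 2 mm. A picture is of the moment at which its call begins. camera_info takes no time and is no camera call.
A pose or a line that the arm cannot do raises env.Unreachable and nothing moves.
- close_job(): hands the job in; it is judged then, once.
The state is a dict: "time_s": time; "joint_pos": joint angles; "qvel": joint speeds; "effort": joint torques, N m; "position": TCP position; "ee_rot": TCP orientation; "wrist_force": force on the tool from outside, world axes, zero at the start; "wrist_torque": the same for the moment, N m; "grip_width": finger opening in m; "finger_force": force on a finger pad.
Only numpy, scipy, OpenCV 4.12 (cv2) and the standard library are available. Lean on these libraries where they do the work, as an engineer would, in place of code of your own. Each camera call takes 0.05 s, during which the arm holds its last target. There are 200 camera calls.

### The job

The yellow tape roll has been loaded in the feeder: first shut the blue-framed cover fully down over it. Then push the orange tensioner arm by its upright red paddle away from the roll, past the click of its ratchet and on to its stop or nearly so, and finish while still pushing on the paddle to hold the arm there, off the pawl, so that a colleague can thread the tape. Do not shift the other things lying on the bench.

Things in the scene. Friction and masses are not known exactly. Their poses are not given: they have to be found in the camera images.
- feeder: tape feeder fixed to the bench: grey plate 270 (x) x 220 (y) x 12 mm with the mechanism on top. Origin: centre of the plate's underside, on the bench; x runs to its back (cover hinge and pawl are there), y to its left, z up. A yellow tape roll (62 mm across, top 31 mm above the bench) sits on a spindle at (0, 45) mm.
- cover (a joint): angle (rad) of the hinged cover: 0 shut, level on its rests, growing as its front edge rises; starts at 0.6 to 1.05. A friction hinge (0.08 N m) keeps it at any angle. Blue frame with clear pane, 88 mm from hinge to front edge, 76 mm wide, 4 mm thick. Hinge line along feeder y at feeder x = 42, height 40 mm, cover centred on y = 45 mm. When shut its top is 42 mm above the bench.
- cover_edge (a point): middle of the front (free) edge of the cover, on its upper face. Shut, it lies 88 mm in front of the hinge. Pressing straight down on the cover 35 mm in front of the hinge, to 42 mm above the bench, shuts it with about 3 N.
- tensioner_angle (a joint): angle (rad) of the orange arm about an upright pivot at feeder (65, -25) mm: 0 at rest, pointing to feeder -x; grows as the paddle goes to feeder -y; stop at 0.80. A spring returns it: 2.4 N at the paddle at 0, 6.7 N at the stop. A tooth rides over the pawl from about 0.2 to 0.5; the pawl clicks in behind it at about 0.52 and would hold it at 0.51. Held back means beyond 0.62, tooth off the pawl.
- pawl (a joint): travel (m) of the brass pawl slider at the back of the feeder: 0 = home (sprung in), up to about 0.006 while the tooth rides over it, back under 0.001 after the click. It is not to be handled.
- paddle (a point): upright red paddle at the front end of the arm, 150 mm from the pivot: 30 (its x, along the arm) x 8 (its y) x 40 mm high, from 24 to 64 mm above the bench. This point is its centre; it turns with the arm. Push on its +y face (towards the roll); the space on that side, in front of the cover, is free.
- part_tin: round open tin of screws, 67 mm across, 26 mm high, loose bystander; origin at the centre of its underside
- circuit_board: small dark blue circuit board, 42 x 74 x 11 mm, loose bystander; origin at the centre of its underside
- side_cutter: red-handled side cutter, 126 x 62 x 11 mm, loose bystander; origin at the centre of its underside
- screwdriver_1: red-handled screwdriver, 170 mm long, loose bystander; origin at the centre of its underside
- tape_roll: roll of yellow tape loaded on the feeder's spindle, 62 mm across, 19 mm high; origin at the centre of its underside, 12 mm above the bench. It stays where it is.
- tensioner: the orange tensioner arm with its idler block, white roller and red paddle, one rigid piece: bar 12 mm wide, 17 to 29 mm above the bench. Origin on its pivot axis at the bar's underside, 17 mm above the bench; the arm points along its own -x.

How it is judged:
By the outcome, as a careful person would: the job done as asked, in the order asked, and still so for the second after the job is handed in, while the arm keeps its last pose, push and grip.
It also fails if it takes over 38 s, if anything falls off the work surface, if the arm or the gripper's body presses on something with over 40 N, if the wrist force passes 120 N, or if a joint passes its speed limit or range.

## Working session

There is one attempt and no reset: what is moved stays moved. The work goes in short steps, each a Python script; the robot and the scene stay as the last script left them, time stands still between calls to the robot, and variables do not carry over. Pictures are saved under pics/ and viewed, at most 10 in all, crops included, and the job is handed in when it is done.

```bash
mkdir -p pics; python3 - <<'E'
from rig import env, vision
import cv2,numpy as np
for n in("top","side"):
    p,d=vision.grab_frame(n); cv2.imwrite(f"pics/{n}0.png",p); np.save(f"pics/{n}0.npy",d)
    c=vision.camera_info(n); R=np.array(c["R"]);t=np.array(c["t"])
    print(n,np.round(c["mtx"],1).tolist(),np.round(c["dist"],3),"cam",-R.T@t,"fwd",R[2],(d>0).mean())
o=env.observe();print(o["position"],o["ee_rot"],o["wrist_force"],o["time_s"])
E
```

```text
top [[387.1, 0.0, 279.6], [0.0, 387.1, 215.6], [0.0, 0.0, 1.0]] [-0.032  0.     0.     0.     0.   ] cam [0.45747114 0.04225283 1.14914458] fwd [ 0.1034788   0.0218361  -0.99439194] 0.9961011904761905
side [[420.8, 0.0, 284.0], [0.0, 420.8, 207.3], [0.0, 0.0, 1.0]] [-0.047  0.     0.     0.     0.   ] cam [0.18106939 1.18869373 0.69332067] fwd [ 0.28058924 -0.84166372 -0.46138039] 0.9958078231292516
[0.26598824 0.56521974 0.24083729] [-3.14032870e+00  6.39398370e-05  2.70178201e+00] [-0.48642992  0.23032308 -0.34986313] 0.1
```

View pics/top0.png

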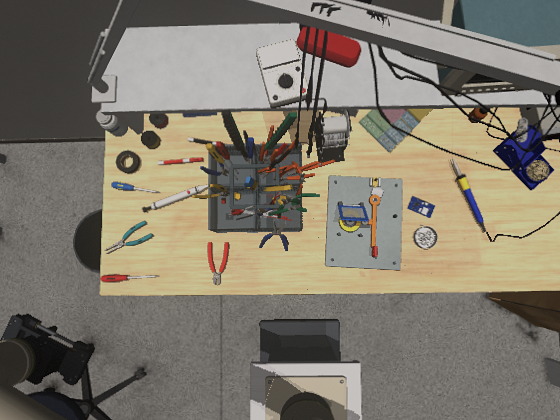

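View pics/side0.png

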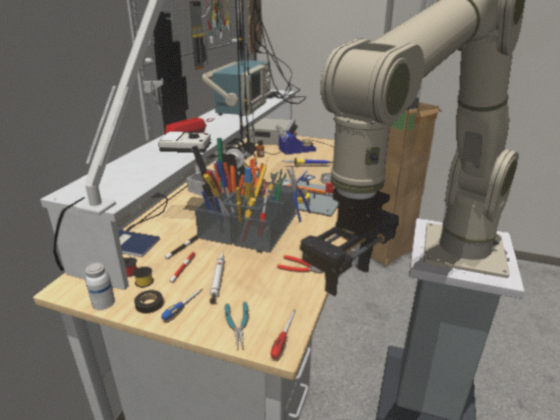

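```bash
cat > h.py <<'E'
import cv2,numpy as np
from rig import vision
def ray(n,uv,z):
    c=vision.camera_info(n);R=np.array(c["R"]);t=np.array(c["t"])
    q=cv2.undistortPoints(np.array(uv,float).reshape(-1,1,2),np.array(c["mtx"]),np.array(c["dist"])).reshape(-1,2)
    d=np.c_[q,np.ones(len(q))]@R; o=-R.T@t
    return o+d*((z-o[2])/d[:,2])[:,None]
def proj(n,X):
    c=vision.camera_info(n);r=cv2.Rodrigues(np.array(c["R"]))[0]
    return cv2.projectPoints(np.array(X,float).reshape(-1,1,3),r,np.array(c["t"]),np.array(c["mtx"]),np.array(c["dist"]))[0].reshape(-1,2)
def mask(p,lo,hi):
    return cv2.inRange(cv2.cvtColor(p,cv2.COLOR_BGR2HSV),lo,hi)
E
python3 - <<'E'
from h import *
p=cv2.imread("pics/top0.png");d=np.load("pics/top0.npy")
print(cv2.cvtColor(p,cv2.COLOR_BGR2HSV)[[240,260,185,240],[395,340,350,320]])
m=cv2.bitwise_not(mask(p,(8,45,120),(30,255,255)))
roi=np.zeros_like(m);roi[165:285,318:405]=255
m=cv2.morphologyEx(m&roi,cv2.MORPH_OPEN,np.ones((3,3)))
c=max(cv2.findContours(m,cv2.RETR_EXTERNAL,cv2.CHAIN_APPROX_NONE)[0],key=cv2.contourArea)
P=ray("top",c.reshape(-1,2),.012)
r=cv2.minAreaRect((P[:,:2]*1000).astype(np.float32));print(r)
s=cv2.resize(p[165:285,310:450],None,fx=5,fy=5,interpolation=cv2.INTER_CUBIC)
cv2.polylines(s,[((c-[310,165])*5+2).astype(int)],True,(0,255,0),1)
cv2.imwrite("pics/crop1.png",s)
E
```

```text
[[ 78   9 149]
 [ 64  12 154]
 [ 72   9 149]
 [ 20  88 199]]
((553.9849243164062, -179.84548950195312), (219.7367401123047, 270.0244445800781), 86.14360046386719)
```

View pics/crop1.png

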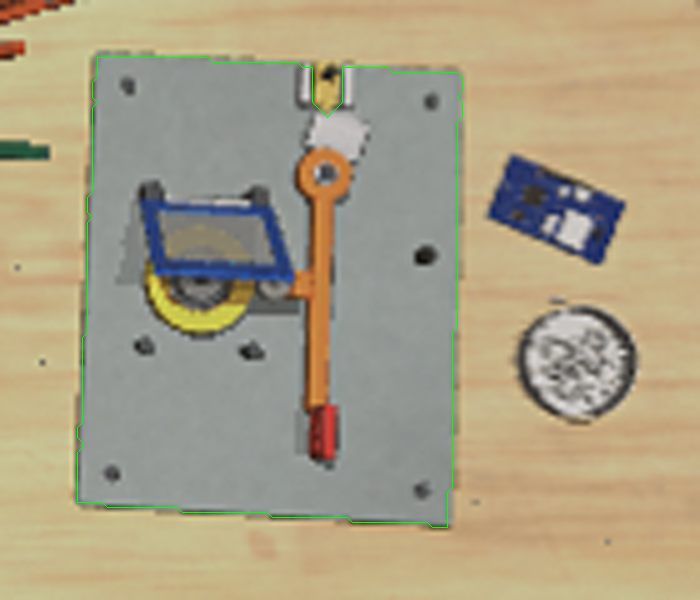

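```bash
cat >> h.py <<'E'
YAW=np.radians(-3.86);C=np.array([.554,-.180])
def F(x,y,z):
    c,s=np.cos(YAW),np.sin(YAW);return np.array([C[0]+c*x-s*y,C[1]+s*x+c*y,z])
E
python3 - <<'E'
from h import *
from rig import env
q=lambda X:np.round((proj("top",X)-[310,165])*5+2).tolist()
print("pivot",q(F(.065,-.025,.029)),"paddle",q(F(-.085,-.025,.064)),"roll",q(F(0,.045,.031)))
for a in(.6,.7,.8,.9,1.05): print(a,q([F(.042-.088*np.cos(a),.045+s*.038,.042+.088*np.sin(a)) for s in(1,-1)]))
# candidate orientations: tool y along feeder x
for yaw in (YAW+np.pi/2,YAW-np.pi/2):
    for X in (F(.007,.045,.2),F(.007,.045,.061),F(-.085,.02,.06),F(-.085,-.15,.05)):
        j=env.inverse_kinematics(X,[np.pi,0,yaw]);print(None if j is None else np.round(j,2))
E
```

```text
pivot [[323.0, 175.0]] paddle [[328.0, 433.0]] roll [[199.0, 279.0]]
0.6 [[145.0, 321.0], [284.0, 329.0]]
0.7 [[147.0, 311.0], [287.0, 318.0]]
0.8 [[149.0, 299.0], [290.0, 306.0]]
0.9 [[151.0, 286.0], [292.0, 293.0]]
1.05 [[153.0, 264.0], [296.0, 272.0]]
[-0.48  0.32  0.78  1.68 -0.23  1.25  0.28]
[-0.47  0.51  0.79  1.81 -0.43  1.    0.42]
[-0.52  0.32  0.85  2.03 -0.3   0.92  0.42]
[-0.27  0.6   1.02  1.87 -0.6   1.02  0.94]
[-0.8   0.58  1.33  1.69 -0.58  1.34 -2.58]
[-0.7   0.72  1.16  1.82 -0.74  1.12 -2.48]
[-0.76  0.48  1.17  2.04 -0.54  0.98 -2.51]
[-0.35  0.7   1.16  1.87 -0.74  1.08 -2.1 ]
```

```bash
cat >> h.py <<'E'
ROT=[np.pi,0,YAW+np.pi/2]
def st(e,l=""):
    o=e.observe();print(l,round(o["time_s"],2),np.round(o["position"],4),np.round(o["wrist_force"],1),round(o["grip_width"],4),flush=True)
    return o
E
python3 - <<'E'
from h import *
from rig import env
d=np.load("pics/top0.npy")[110:235,205:320];vv,uu=np.mgrid[110:235,205:320]
c=vision.camera_info("top");R=np.array(c["R"]);K=np.array(c["mtx"])
X=(np.c_[(uu.ravel()-K[0,2])/K[0,0],(vv.ravel()-K[1,2])/K[1,1],np.ones(d.size)]*d.ravel()[:,None]-np.array(c["t"]))@R
X=X[(d.ravel()>0)&(X[:,0]<.8)]
print("box max z",np.percentile(X[:,2],[90,99,100]),"xmin of z>.06",X[X[:,2]>.06].min(0))
env.command_gripper(0,20)
env.move_to([.42,.25,.35],ROT);st(env)
env.move_to(F(.007,.045,.25),ROT);st(env)
p,_=vision.grab_frame("top");cv2.imwrite("pics/t1.png",p[130:300,260:450])
E
```

```text
box max z [0.20662171 0.39530047 0.50431545] xmin of z>.06 [ 0.51312699 -0.04917917  0.06001045]
 3.0 [0.4194 0.2513 0.3495] [-0.7  0.4 -0.3] 0.0004
 4.56 [ 0.5645 -0.1339  0.25  ] [-0.1  0.1  0.1] 0.0005
```

```bash
python3 - <<'E'
from h import *
from rig import env
env.move_linear(F(.007,.045,.14),v=.15);st(env)
for z in (.12,.10,.085,.075,.068,.064,.062,.0605,.059):
    env.move_linear(F(.007,.045,z),v=.05);o=st(env)
    if o["wrist_force"][2]>9: break
env.pause(.2);st(env)
env.move_linear(F(.007,.045,.13),v=.15)
env.move_linear(F(-.10,.035,.13),v=.2);st(env)
p,_=vision.grab_frame("top");cv2.imwrite("pics/t2.png",cv2.resize(p[150:290,300:440],None,fx=4,fy=4))
E
```

```text
5.49 [ 0.5645 -0.1357  0.1409] [ 0.2 -0.4 -0.7] 0.0001
 6.04 [ 0.5638 -0.1356  0.1198] [-0.3 -0.1 -0.4] 0.0006
 6.59 [ 0.5638 -0.1356  0.0997] [1.  0.1 0.6] 0.0008
 7.04 [ 0.5637 -0.1356  0.0846] [ 0.7 -0.2  0.4] 0.0005
 7.39 [ 0.5637 -0.1355  0.0746] [-0.5 -0.7 -0.2] 0.0004
 7.68 [ 0.5638 -0.1355  0.0676] [ 0.8 -0.1 -0.5] 0.0004
 7.93 [ 0.5639 -0.1355  0.0638] [-1.4  0.  -0.5] 0.0005
 8.18 [ 0.564  -0.1355  0.0619] [-0.4  0.   0.3] 0.0003
 8.43 [ 0.5641 -0.1356  0.0614] [-5.   1.9 12.2] 0.0006
 8.63 [ 0.5641 -0.1356  0.0614] [-4.7  0.9 11.7] 0.0006
 9.93 [ 0.4574 -0.1378  0.13  ] [-0.3 -0.1 -0.6] 0.0006
```

View pics/t2.png

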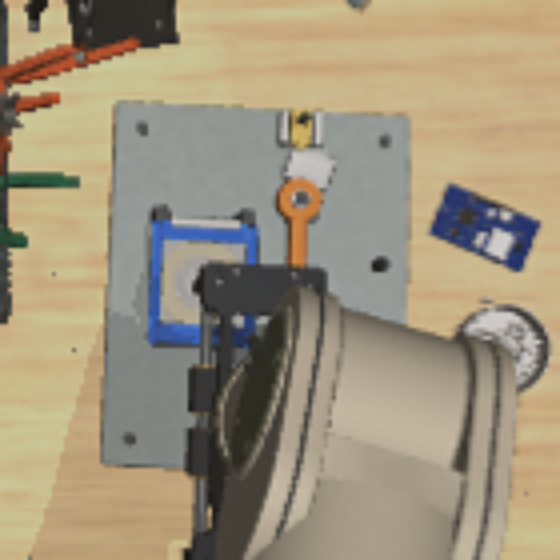

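```bash
cat >> h.py <<'E'
def tool(phi,gap=0.,z=.055):
    r=.150;h=.0135+gap;c,s=np.cos(phi),np.sin(phi)
    return F(.065-r*c-s*h,-.025-r*s+c*h,z),[np.pi,0,YAW+np.pi/2+phi]
def tang(f,phi):
    n=np.array([np.cos(YAW+np.pi/2+phi),np.sin(YAW+np.pi/2+phi)]);return float(n@np.array(f)[:2])
E
python3 - <<'E'
from h import *
from rig import env
print("edge px t2",((proj("top",[F(-.046,.045+s*.038,.042) for s in(1,-1)])-[300,150])*4).round())
for ph in(.4,.78):
    print(np.round(env.inverse_kinematics(*tool(ph)),2))
P,r=tool(0,.03);env.move_linear([P[0],P[1],.13],rot=r,v=.15);env.move_linear(P,v=.12);st(env)
env.move_linear(tool(0,.004)[0],v=.06);st(env)
for ph in list(np.arange(.06,.75,.06)):
    P,r=tool(ph);env.move_linear(P,rot=r,v=.05)
    o=st(env,f"{ph:.2f}");f=tang(o["wrist_force"],ph);print("   F",round(f,1))
    if f>16: break
p,_=vision.grab_frame("top");cv2.imwrite("pics/t3.png",cv2.resize(p[150:290,300:440],None,fx=4,fy=4))
E
```

```text
edge px t2 [[144. 342.]
 [251. 348.]]
[-0.31  0.42  0.84  1.94 -0.38  0.95  1.05]
[-0.13  0.49  0.73  1.82 -0.39  0.98  1.48]
 11.06 [ 0.4708 -0.1559  0.0555] [ 0.1 -0.6  0.2] 0.0005
 11.64 [ 0.4686 -0.182   0.055 ] [ 0.5 -0.   0.3] 0.0007
0.06 12.05 [ 0.4673 -0.194   0.0549] [ 0.8  3.9 -0.7] 0.0005
   F 3.9
0.12 12.38 [ 0.4667 -0.2032  0.0549] [-0.8  3.2  1. ] 0.0003
   F 3.3
0.18 12.72 [ 0.4666 -0.2123  0.0549] [-0.4  3.2 -0.5] 0.0002
   F 3.2
0.24 13.05 [ 0.467  -0.2214  0.0549] [-0.4  4.   0.6] 0.0003
   F 4.0
0.30 13.38 [ 0.468  -0.2303  0.0549] [-0.4  5.   0.2] 0.0001
   F 5.0
0.36 13.72 [ 0.4694 -0.2393  0.0549] [-1.   4.7  0.8] 0.0003
   F 4.8
0.42 14.05 [ 0.4716 -0.2482  0.0549] [-2.   3.5  0.2] 0.0002
   F 4.0
0.48 14.38 [ 0.4742 -0.257   0.0549] [-0.7  3.3  0.5] 0.0005
   F 3.3
0.54 14.72 [ 0.4772 -0.2652  0.0548] [-3.3  4.   1.4] 0.0003
   F 5.0
0.60 15.05 [ 0.4807 -0.2734  0.0548] [-3.4  4.9  0.6] 0.0004
   F 6.0
0.66 15.38 [ 0.4848 -0.2814  0.0548] [-4.7  4.4  1.2] 0.0007
   F 6.2
0.72 15.72 [ 0.4893 -0.2892  0.0547] [-5.   3.6  0.4] 0.0005
   F 5.8
```

View pics/t3.png

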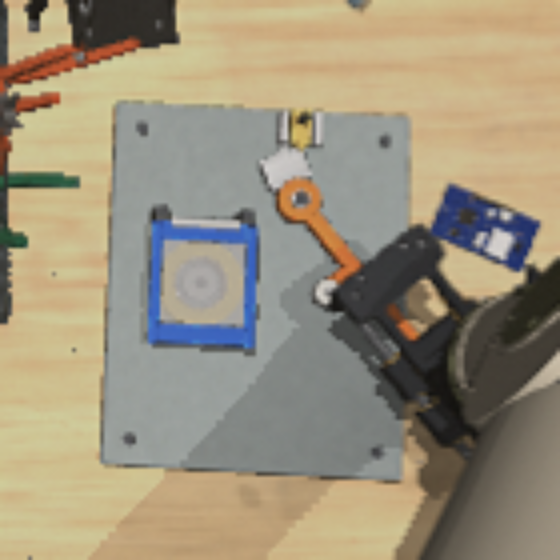

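The cover is shut: its front edge runs from (150,342) to (253,350), as predicted. The arm has swung past the click, with the pawl home at (300,128). Next I push on to the stop.

```bash
python3 - <<'E'
from h import *
from rig import env
for ph in (.745,.765,.78,.79,.80):
    P,r=tool(ph);env.move_linear(P,rot=r,v=.03)
    o=st(env,f"{ph:.3f}");f=tang(o["wrist_force"],ph);print("   F",round(f,1))
    if f>9.5: break
env.pause(.5);o=st(env);print(tang(o["wrist_force"],ph))
p,_=vision.grab_frame("top");s=cv2.resize(p[175:275,310:450],None,fx=5,fy=5,interpolation=cv2.INTER_CUBIC);cv2.imwrite("pics/t4.png",s)
E
```

```text
0.745 16.04 [ 0.4913 -0.2923  0.0548] [-3.8  4.1  0.6] 0.0002
   F 5.6
0.765 16.29 [ 0.4929 -0.2949  0.0547] [-4.9  4.4  0.9] 0.0001
   F 6.5
0.780 16.54 [ 0.4942 -0.2967  0.0547] [-4.9  4.5  0.7] 0.0007
   F 6.6
0.790 16.79 [ 0.495  -0.2979  0.0547] [-5.   4.8  1. ] 0.0004
   F 6.9
0.800 17.04 [ 0.4959 -0.2991  0.0547] [-4.5  4.2  0.3] 0.0002
   F 6.2
 17.54 [ 0.4958 -0.2991  0.0547] [-4.   4.3  1.3] 0.0006
5.83944654693415
```

View pics/t4.png

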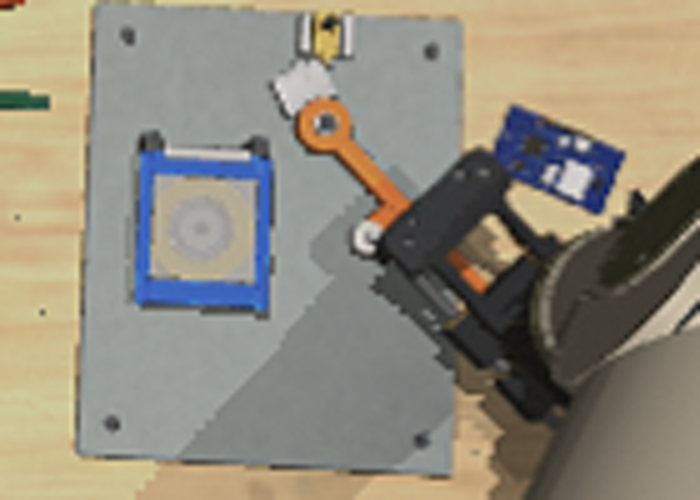

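```bash
python3 - <<'E'
from h import *
from rig import env, close_job
for ph in (.81,.82,.83,.84):
    P,r=tool(ph);env.move_linear(P,rot=r,v=.03);env.pause(.15)
    o=st(env,f"{ph:.3f}");f=tang(o["wrist_force"],ph);print("   F",round(f,1))
    if f>9: break
env.pause(.3);st(env)
print(close_job())
E
```

```text
0.810 17.99 [ 0.4966 -0.3001  0.0547] [-5.6  4.5  2. ] 0.0003
   F 7.1
0.820 18.39 [ 0.4968 -0.3006  0.0546] [-10.1   8.5   6.3] 0.0002
   F 13.1
 18.69 [ 0.4968 -0.3005  0.0545] [-10.    9.    5.8] 0.0003
the job is handed in; nothing more can be done
None
```

The cover is fully shut over the roll and the tensioner arm is past its click. The gripper is still pressing the paddle with about 13 N, up from about 7 N, so the arm is against its stop. I saw nothing on the bench shifted, and I handed the job in at 18.7 s.

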